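# Two kits of carved furniture parts

### The job

Make up two kits from the wooden parts standing on the carving bench. In the long three-compartment tray, counting from the end with the peg handle, put the bun foot first, the square block in the middle and the tall finial last; in the short two-compartment tray put the small round boss in the compartment at the peg handle's end and the stepped bracket in the other. Stand each part upright, flat on the floor of its compartment, and leave the short finial and the large boss where they are.

Things in the scene. Friction and masses are not known exactly. Their poses are not given: they have to be found in the camera images.
- tray_long: Long shallow plywood kit tray, 248 x 86 mm without handle; three compartments, centres at x = +81, 0 and -81 mm, y = 0. Origin: centre of its underside; +x points to the end with the level steel peg handle (30 mm long, top 15 mm above the bench). Floor 4 mm thick; rim and dividers 5 mm thick, tops 10 mm above the bench; each compartment 76 x 76 mm inside. Fixed to the bench.
- tray_short: Short shallow plywood kit tray, 167 x 86 mm without handle; two compartments, centres at x = +40.5 and -40.5 mm, y = 0. Origin: centre of its underside; +x points to the end with the level steel peg handle (30 mm long, top 15 mm above the bench). Floor 4 mm thick; rim and dividers 5 mm thick, tops 10 mm above the bench; each compartment 76 x 76 mm inside. Fixed to the bench.
- bun_foot_mid (a point): Turned bun foot for furniture: round and bulging, 48 mm tall, 52 mm across from 17 to 41 mm above its underside, narrower (38 mm) at the foot and 40 mm across its flat top, which has a small dark centre spot; 60 to 110 g. Loose, stands upright on the bench; pale wood. Point: on its vertical axis, half-way up; z up.
- square_block_mid (a point): Square block, 46 x 46 mm and 50 mm tall, with a dark carved square outline on its top; x and y axes are square to its sides; 60 to 130 g. Loose, stands upright on the bench; pale wood. Point: on its vertical axis, half-way up; z up.
- tall_finial_mid (a point): Tall turned finial, 92 mm tall: round base 48 mm across and 14 mm high, waist 24 mm across, straight-sided drum 40 mm across from 32 to 58 mm above the underside (grip here), thin neck 18 mm, ball 24 mm on top; 60 to 130 g. Loose, stands upright on the bench; pale wood. Point: on its vertical axis, half-way up; z up.
- small_boss_mid (a point): Small round boss: plain upright drum 44 mm across and 46 mm tall, an eight-petal flower carved on its top; 40 to 85 g. Loose, stands upright on the bench; pale wood. Point: on its vertical axis, half-way up; z up.
- bracket_mid (a point): Stepped bracket: 56 mm long (x), 32 mm wide (y), 52 mm tall, flat back at -x, three steps down towards +x: the top step (36 to 52 mm high) covers x from -28 to +2 mm, the middle (18 to 36 mm) to +15 mm, the bottom to +28 mm. Grip it across its 32 mm width. 40 to 85 g. Loose, stands upright; pale wood. Point: centre of its 56 x 32 mm footprint, half-way up (26 mm); z up.
- short_finial_mid (a point): Short turned finial, a spare that stays where it is: 53 mm tall, round base 48 mm across, waist, then one 32 mm ball. Loose, stands upright on the bench; pale wood. Point: on its vertical axis, half-way up; z up.
- large_boss_mid (a point): Large round boss, a spare that stays where it is: drum 60 mm across and 46 mm tall, an eight-petal flower carved on its top. Loose, stands upright on the bench; pale wood. Point: on its vertical axis, half-way up; z up.
Things that resemble listed ones, but are neither listed nor needed, are in the scene too. What is shaped like the part that bears square_block_mid but yellow is not meant.

How it is judged (in metres and radians):
At the end, for the whole second after the job is handed in: Each part stands in its own compartment as the goal lists: centre within 24 mm of the compartment's centre along each tray axis, height within 4 mm of standing on the floor, tilt under 0.1 rad, at rest; the short finial and large boss are within 30 mm of their start (x of bun_foot_mid in the frame of tray_long between 0.057 and 0.105 m and y of bun_foot_mid in the frame of tray_long between -0.024 and 0.024 m and z of bun_foot_mid in the frame of tray_long between 0.024 and 0.032 m and angle between each of bun_foot_mid, square_block_mid, tall_finial_mid, small_boss_mid, bracket_mid's own z axis and vertical below 0.1 rad and linear speed of each of bun_foot, square_block, tall_finial, small_boss, bracket below 0.02 m/s and x of square_block_mid in the frame of tray_long between -0.024 and 0.024 m and y of square_block_mid in the frame of tray_long between -0.024 and 0.024 m and z of square_block_mid in the frame of tray_long between 0.025 and 0.033 m and x of tall_finial_mid in the frame of tray_long between -0.105 and -0.057 m and y of tall_finial_mid in the frame of tray_long between -0.024 and 0.024 m and z of tall_finial_mid in the frame of tray_long between 0.046 and 0.054 m and x of small_boss_mid in the frame of tray_short between 0.0165 and 0.0645 m and y of small_boss_mid in the frame of tray_short between -0.024 and 0.024 m and z of small_boss_mid in the frame of tray_short between 0.023 and 0.031 m and x of bracket_mid in the frame of tray_short between -0.0645 and -0.0165 m and y of bracket_mid in the frame of tray_short between -0.024 and 0.024 m and z of bracket_mid in the frame of tray_short between 0.026 and 0.034 m and distance of each of short_finial_mid, large_boss_mid from where it was at the start of the episode below 0.03 m); the robot touches nothing.
It fails at once if the short finial or the large boss is moved by more than 30 mm (distance of any of short_finial_mid, large_boss_mid from where it was at the start of the episode above 0.03 m).
It also fails if it takes over 120 s, if anything falls off the work surface, if the arm or the gripper's body presses on something with over 40 N, if the wrist force passes 120 N, or if a joint passes its speed limit or range.

### The arm

A 6-joint arm with a two-finger parallel gripper is mounted at the origin on the work surface. World frame = base frame: x ahead of the robot, y to its left, z up, the work surface at z = 0. Lengths are in m, angles in degrees, forces in N, time in s.
With the tool pointing down it reaches from about 0.275 to 0.775 m from the base axis. Payload 14.6 kg.
Tool frame: the origin (TCP) lies midway between the tips of the shut fingers; the grasp point (between the pads) lies ctrl.grip_point_offset behind it (ctrl.grip_point_offset is the distance from the TCP to the grasp point, in m); y points along the fingers, z is the direction in which the jaws open and shut, and the axes are right-handed (so a half turn about y gives the same grasp; the last joint's range is limited). The gripper opens to 85 mm and grips with 20 to 120 N. Pads are 22 mm wide; open, the fingers measure 114 mm over their backs; the gripper's body (76 mm by 85 mm) begins 54 mm behind the grasp point. The pads swing forward as they close: fully open they stand 13 mm farther back than shut.
Start: joints at [67.076, 15.075, -2.767, 72.158, 0, 81.102], TCP at [0.127, 0.509, 0.193] pointing down, gripper open.
Joint ranges: [-151.79, 151.79], [-50.71, 97.33], [-67.44, 78.34], [-121.81, 120.89], [-77.56, 73.72], [-180, 180]. Speed limits (degrees/s): [108.29, 108.29, 147.25, 159.86, 180, 180].

### API

Orientations are given as [roll, pitch, yaw] about the fixed x, y, z axes, in that order (R = Rz(yaw) Ry(pitch) Rx(roll)).
In Python, from station import monitor, imaging, ctrl gives the robot as it stands. The module is installed in compiled form; this text tells all that it offers.
- The arm moves only by the tool jog_arm, never from a script. Its argument "series" is a list of rows, each a list of 5 numbers: the finger opening in cm, from 0 to 8.54, then the shift along the world's x, y, z in cm, then the turn about the world's z in degrees. In form: [[claw, tx, ty, tz, twist], ...]. A call has 1 to 5 rows; each row is the pose to reach, as a shift and turn from the pose commanded when the call began; what a row does not reach only later rows make up. A row lasts 1/8 s, in which the tool goes at most 62.5 mm and 10.7 degrees, less where a joint would pass 70% of its speed; a pose out of reach is approached as far as the arm can. A call with a gripper value outside its range is refused whole. The fingers move at their own pace and stop on an object; "newtons" is the grip in N (left out, the last holds). Time passes only in rows, so rows that repeat a pose let the fingers close. It gives the time, the measured TCP pose, the force and the opening at its end, in the units of the state.
- monitor.get_state(): the state, without advancing time (a new reading comes with each control period).
- imaging.get_image(name): name is "scene" or "top"; returns a dict with "pixels" (384x512x3 uint8, red, green, blue), "range_z" (384x512 float32, m along the optical axis (not along the pixel's ray), 0 where there is no reading), "K" (3x3 intrinsics, pixels), "R" (3x3) and "t" (3): a world point X has camera coordinates R X + t. Camera axes: x right, y down, z forward; pixel columns grow to the right and rows downward; lengths in m; the calibration is good to about 2 mm. A picture is of the moment at which its call begins.
- ctrl.finish_job(): hands the job in, once; it reports no verdict.
The state is a dict: "time_s": time; "joint_pos": joint angles; "qvel": joint speeds; "joint_torque": joint torques, N m; "position": TCP position; "ee_rot": TCP orientation; "force": force on the tool from outside, world axes, zero at the start; "torque": the same for the moment, N m; "grip_width": finger opening in m.
Only numpy, scipy, OpenCV 4.12 (cv2) and the standard library are available. Lean on these libraries where they do the work, as an engineer would, in place of code of your own. Each camera call takes 0.05 s, during which the arm holds its last target.

## Working session

There is one attempt and no reset: what is moved stays moved. The work goes in short steps, Python scripts to look and compute and a tool call to move; the robot and the scene stay as the last step left them, time stands still between calls to the robot, and variables do not carry over. Pictures are saved under pics/ and viewed, and the job is handed in when it is done.

Besides the shell and the picture viewer there is one more tool, called after "Request:" by a JSON object that holds its "op" and its "data". jog_arm: Moves the arm, as the interface text tells. Its arguments: {"type":"object","properties":{"series":{"type":"array"},"newtons":{"type":"number"}},"required":["series"]}

```bash
mkdir -p pics
cat > h.py <<'E'
from station import monitor, imaging, ctrl
import numpy as np, cv2
def grab(n,tag):
    d=imaging.get_image(n); np.savez(f'pics/{tag}.npz',**{k:np.asarray(v) for k,v in d.items()})
    cv2.imwrite(f'pics/{tag}.png',cv2.cvtColor(d['pixels'],cv2.COLOR_RGB2BGR)); return d
def pts(d):
    z=np.asarray(d['range_z'],float);K=np.asarray(d['K']);v,u=np.indices(z.shape)
    c=np.stack([(u-K[0,2])/K[0,0]*z,(v-K[1,2])/K[1,1]*z,z],-1)
    return (c-np.asarray(d['t']))@np.asarray(d['R'])
def crop(tag,u0,v0,u1,v1,s,out):
    im=cv2.imread(f'pics/{tag}.png')[v0:v1,u0:u1]; cv2.imwrite(f'pics/{out}.png',cv2.resize(im,None,fx=s,fy=s,interpolation=cv2.INTER_CUBIC))
E
python3 - <<'E'
from h import *
print(monitor.get_state()); print(ctrl.grip_point_offset)
for n in('scene','top'):
    d=grab(n,n+'0'); print(n,d['K'],d['R'],d['t'])
E
```

```text
{'time_s': 0.0, 'joint_pos': array([ 6.70748049e+01,  1.50986448e+01, -2.80542828e+00,  7.21586143e+01,
       -7.58343358e-05,  8.11031504e+01]), 'qvel': array([-0.05014027,  0.01659768,  0.01418737, -0.05349445, -0.10313634,
       -0.01537786]), 'joint_torque': array([-7.56303139e-03, -6.37612367e+01,  3.84562898e+01,  1.37874641e-02,
       -4.05657483e-04, -3.56789610e-05]), 'position': array([0.12712491, 0.5090338 , 0.19221617]), 'ee_rot': array([-9.00619449e+01,  9.62006253e-03, -1.40283506e+01]), 'force': array([ 0.64100586, -0.42631474, -0.3059807 ]), 'torque': array([-0.06643604,  0.04064567,  0.04490731]), 'grip_width': 0.08570406879861782}
0.0187
scene [[369.47583831   0.         255.0329027 ]
 [  0.         369.47583831 187.38943934]
 [  0.           0.           1.        ]] [[ 0.53044766  0.84767805 -0.00819785]
 [ 0.71603818 -0.45320663 -0.53093605]
 [-0.45377815  0.27576381 -0.84737224]] [-0.2834098  -0.37312058  1.08221637]
top [[473.48894343   0.         256.97120352]
 [  0.         473.48894343 195.55697219]
 [  0.           0.           1.        ]] [[-0.01510028 -0.99982592 -0.01095986]
 [-0.99875198  0.01560414 -0.04744468]
 [ 0.04760744  0.01022975 -0.99881374]] [0.0203713  0.55971013 1.14471215]
```

View pics/scene0.png

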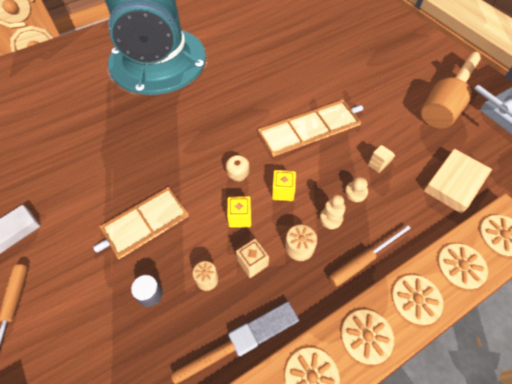

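View pics/top0.png

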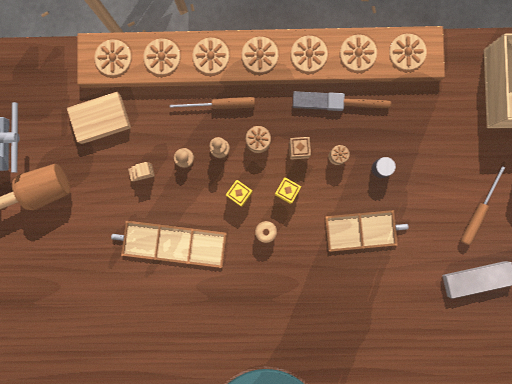

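The top view shows:
- Bun foot (265,232).
- Pale block (300,148). The two at (239,193) and (288,190) are yellow, so not meant.
- Bosses at (340,154), small, and (258,139), large.
- Finials at (219,147) and (184,158); which is tall still needs a height check.
- Bracket (141,171).
- Long tray handle on the left (117,237), short tray handle on the right (403,228).

Next I'll measure with depth.

Run:
```python
from h import *
d=dict(np.load('pics/top0.npz')); P=pts(d)
names=dict(bun=(265,232),block=(300,148),sboss=(340,154),lboss=(258,139),finA=(219,147),finB=(184,158),brk=(141,171),y1=(239,193),y2=(288,190),white=(386,167))
m=(P[...,2]>0.014)&(d['range_z']>0)
n,l=cv2.connectedComponents(m.astype(np.uint8))
for k,(u,v) in names.items():
    i=l[v,u]
    if i==0: print(k,'none',P[v,u]);continue
    Q=P[l==i]; zt=np.percentile(Q[:,2],98); T=Q[Q[:,2]>zt-0.006]
    lo,hi=T.min(0),T.max(0)
    print(k,'n',len(Q),'ztop %.3f'%zt,'top mid',((lo+hi)/2)[:2].round(4),'ext',(hi-lo)[:2].round(3),'all mid',((Q.min(0)+Q.max(0))/2)[:2].round(4),'ext',np.ptp(Q,axis=0)[:2].round(3), 'rect',cv2.minAreaRect((T[:,:2]*1000).astype(np.float32)))
for nm,(u0,v0,u1,v1) in dict(long=(105,215,235,275),short=(318,205,415,258)).items():
    Q=P[v0:v1,u0:u1].reshape(-1,3); Q=Q[(Q[:,2]>0.0025)&(Q[:,2]<0.03)]
    print(nm,len(Q),np.percentile(Q[:,2],[1,50,99]).round(4),cv2.minAreaRect((Q[:,:2]*1000).astype(np.float32)))
print('bench z',np.median(P[280:320,100:200,2]))
crop('top0',110,120,280,190,4.5,'c1');crop('top0',220,120,420,260,4,'c2');crop('top0',100,210,240,275,5,'c3')
crop('scene0',320,140,400,235,6,'c4')
```

```text
bun n 365 ztop 0.051 top mid [ 0.473  -0.0075] ext [0.045 0.045] all mid [ 0.4726 -0.0063] ext [0.05  0.048] rect ((471.7210388183594, -5.719017028808594), (42.501708984375, 43.91098403930664), 72.73670196533203)
block n 418 ztop 0.054 top mid [ 0.6733 -0.0917] ext [0.046 0.045] all mid [ 0.6735 -0.0912] ext [0.047 0.047] rect ((673.246337890625, -91.67756652832031), (45.474849700927734, 45.3280029296875), 0.27892953157424927)
sboss n 300 ztop 0.050 top mid [ 0.6556 -0.1867] ext [0.041 0.04 ] all mid [ 0.655  -0.1858] ext [0.042 0.043] rect ((655.6221923828125, -186.70632934570312), (40.86919021606445, 40.35713195800781), 0.030289534479379654)
lboss n 516 ztop 0.052 top mid [0.6973 0.0093] ext [0.056 0.058] all mid [0.6964 0.0092] ext [0.059 0.058] rect ((696.033935546875, 7.942138671875), (54.4867057800293, 57.85952377319336), 67.03024291992188)
finA n 263 ztop 0.093 top mid [0.679  0.1035] ext [0.018 0.018] all mid [0.6774 0.1031] ext [0.043 0.044] rect ((679.0471801757812, 103.52196502685547), (14.369693756103516, 20.1545352935791), 37.835479736328125)
finB n 192 ztop 0.054 top mi
[... 632 characters left out ...]
 0.5704 -0.06  ] ext [0.057 0.057] all mid [ 0.571  -0.0592] ext [0.061 0.059] rect ((571.2091674804688, -60.442909240722656), (45.53308868408203, 45.67583084106445), 60.09387969970703)
white n 364 ztop 0.053 top mid [ 0.6236 -0.2927] ext [0.043 0.044] all mid [ 0.6229 -0.2919] ext [0.046 0.046] rect ((623.670654296875, -292.5439147949219), (43.13068389892578, 43.07709503173828), 77.12854766845703)
long 3237 [0.0025 0.005  0.0141] ((443.45013427734375, 229.2890625), (318.49737548828125, 144.88584899902344), 89.1716537475586)
short 2082 [0.0026 0.005  0.0142] ((469.3572998046875, -254.51199340820312), (236.04714965820312, 127.35868835449219), 89.11764526367188)
bench z -0.00014564467052471247
```

View pics/c1.png

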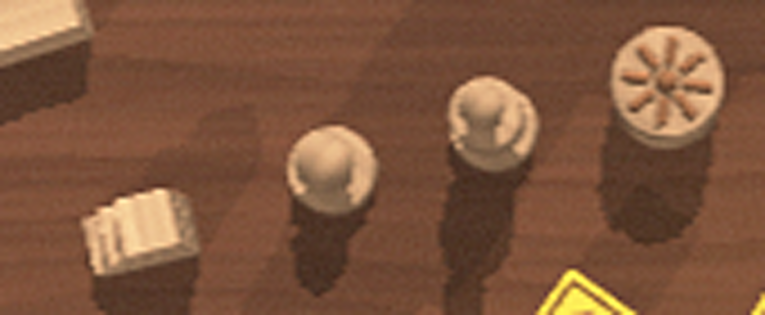

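View pics/c2.png

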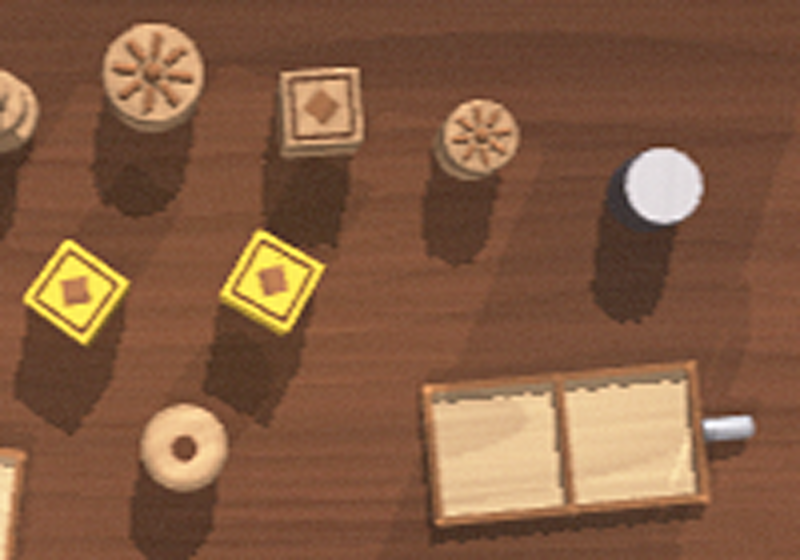

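View pics/c3.png

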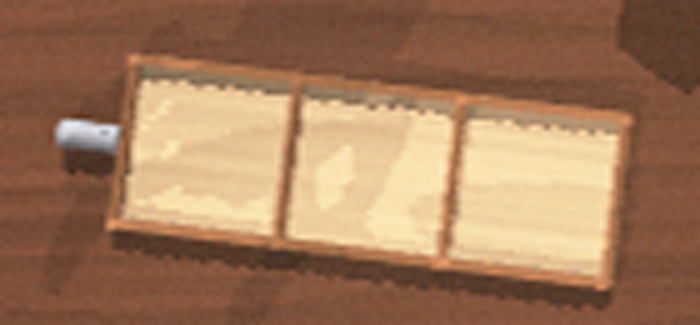

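View pics/c4.png

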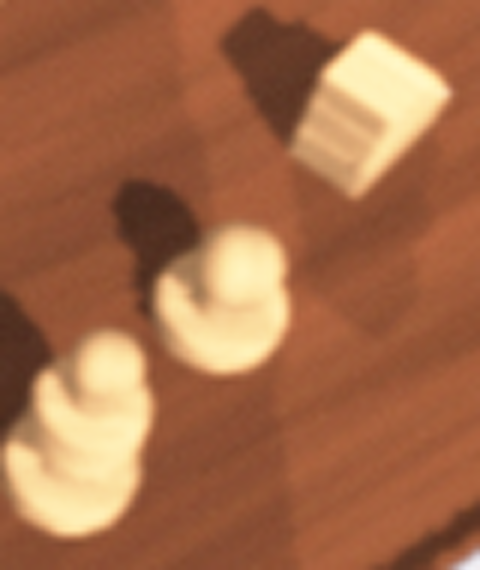

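```bash
cat >> h.py <<'E'
def atz(d,uv,z):
    K,R,t=[np.asarray(d[k],float) for k in('K','R','t')]
    o=-R.T@t; r=R.T@np.linalg.solve(K,np.array([uv[0],uv[1],1.])); return o+r*(z-o[2])/r[2]
E
python3 - <<'E'
from h import *
d=dict(np.load('pics/top0.npz')); P=pts(d)
f=lambda L,s,o,z:np.array([atz(d,(x/s+o[0],y/s+o[1]),z) for x,y in L])
for nm,L,s,o,h,ds in(('long',[(133,58),(630,117),(607,287),(110,227)],5,(100,210),(90,136),(81,0,-81)),('short',[(695,363),(424,386),(437,523),(707,500)],4,(220,120),(727,429),(40.5,-40.5))):
    C=f(L,s,o,.010); c=C.mean(0)
    ax=(C[0]+C[3]-C[1]-C[2])[:2]; ln=np.linalg.norm(ax)/2; ax/=np.linalg.norm(ax)
    print(nm,c.round(4),'len',ln.round(3),'wid',np.linalg.norm(C[0]-C[3]).round(3),'yaw',np.degrees(np.arctan2(ax[1],ax[0])).round(2),'handle',f([h],s,o,.013).round(3))
    for q in ds: print(q,(c[:2]+ax*q/1000).round(4))
B=f([(281,74),(360,68),(362,147),(287,156)],4,(220,120),.05); print('block',B.mean(0),[np.degrees(np.arctan2(*(B[(i+1)%4]-B[i])[1::-1])).round(1) for i in range(4)])
n,l=cv2.connectedComponents((P[...,2]>.010).astype(np.uint8))
Q=P[l==l[171,141]]
for a,b in((.01,.022),(.03,.042),(.045,.06),(.01,.06)):
    T=Q[(Q[:,2]>a)&(Q[:,2]<b)]; print(a,len(T),T.mean(0).round(4),cv2.minAreaRect((T[:,:2]*1000).astype(np.float32)))
E
```

```text
long [0.4437 0.2167 0.01  ] len 0.246 wid 0.083 yaw 82.39 handle [[0.463 0.353 0.013]]
81 [0.4544 0.297 ]
0 [0.4437 0.2167]
-81 [0.433  0.1364]
short [ 0.4703 -0.2416  0.01  ] len 0.165 wid 0.084 yaw -85.99 handle [[ 0.477 -0.339  0.013]]
40.5 [ 0.4731 -0.282 ]
-40.5 [ 0.4675 -0.2012]
block [ 0.67024254 -0.09409639  0.05      ] [np.float64(-86.6), np.float64(-179.7), np.float64(95.9), np.float64(3.1)]
0.01 72 [0.6171 0.3061 0.0168] ((622.1265258789062, 297.3747253417969), (31.09004783630371, 56.42930603027344), 12.324556350708008)
0.03 73 [0.6201 0.2973 0.0358] ((623.5963745117188, 291.3191223144531), (31.97524070739746, 42.68476104736328), 13.447937965393066)
0.045 175 [0.625  0.2845 0.0512] ((625.2828369140625, 285.1585998535156), (32.51799392700195, 30.358718872070312), 12.467326164245605)
0.01 344 [0.6221 0.2915 0.0392] ((622.1849975585938, 297.3431396484375), (32.315067291259766, 56.549922943115234), 13.917927742004395)
```

Request:
{"op": "jog_arm", "data": {"series": [[6.5,6,-2.6,0,-10],[6.5,12,-5.3,0,-20],[6.5,18,-7.9,0,-30],[6.5,24,-10.5,0,-40],[6.5,30,-13.2,0,-50]], "newtons": 40}}

```text
time_s: 0.72
position: [0.415, 0.3824, 0.1925]
ee_rot: [-90.0, 0.0, -64.4]
force: [-0.1, 1.0, -1.4]
grip_width: 0.0649
```

Request:
{"op": "jog_arm", "data": {"series": [[6.5,6,-2.6,0,-10],[6.5,12,-5.3,0,-13.2],[6.5,18,-7.9,0,-13.2],[6.5,19.7,-8.6,-3,-13.2],[6.5,19.7,-8.6,-6,-13.2]]}}

```text
time_s: 1.35
position: [0.6122, 0.2962, 0.1307]
ee_rot: [-90.0, -0.0, -77.4]
force: [0.1, -0.1, -0.7]
grip_width: 0.065
```

Request:
{"op": "jog_arm", "data": {"series": [[6.5,0,0,0,0],[6.5,0,0,-3,0],[6.5,0,0,-6,0],[6.5,0,0,-6,0],[6.5,0,0,-6,0]]}}

```text
time_s: 1.98
position: [0.6109, 0.2981, 0.0748]
ee_rot: [-89.9, 0.0, -77.2]
force: [-0.3, -0.6, -0.1]
grip_width: 0.0648
```

Request:
{"op": "jog_arm", "data": {"series": [[6.5,1.3,-0.75,0,0],[6.5,1.3,-0.75,-2,0],[6.5,1.3,-0.75,-4.5,0],[6.5,1.3,-0.75,-6.2,0],[6.5,1.3,-0.75,-6.2,0]]}}

```text
time_s: 2.6
position: [0.6237, 0.2895, 0.0104]
ee_rot: [-90.0, -0.0, -77.3]
force: [-0.4, -0.3, -0.1]
grip_width: 0.065
```

Run:
```python
from h import *
s=monitor.get_state();print(s['position'],s['joint_pos'])
grab('top','t1');grab('scene','s1');crop('top0',90,140,200,220,3,'x')
a=cv2.resize(cv2.imread('pics/t1.png')[120:220,90:220],None,fx=4,fy=4);b=cv2.resize(cv2.imread('pics/s1.png')[100:200,320:450],None,fx=4,fy=4)
cv2.imwrite('pics/x1.png',np.hstack([a,b])[:, :][::1] if 0 else cv2.resize(np.hstack([a,b]),(800,308)))
```

```text
[0.62372933 0.28950954 0.0104146 ] [ 1.81190795e+01  3.62341629e+01  3.91174643e+00  5.77278069e+01
 -3.89073435e-03  9.53709829e+01]
```

View pics/x1.png

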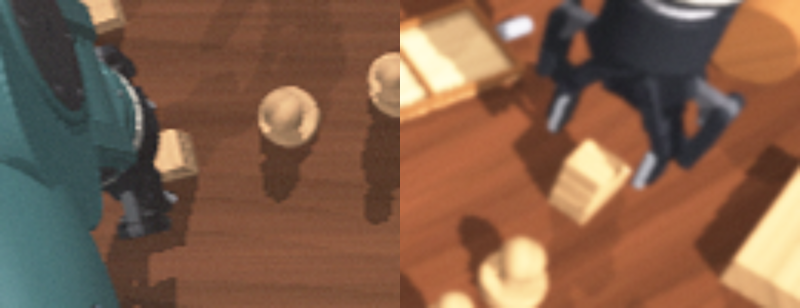

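Run:
```python
from h import *
s=monitor.get_state();p=s['position'];print(p,s['time_s'])
a=np.radians(90-77.3);j=np.array([np.cos(a),np.sin(a),0])
d=dict(np.load('pics/s1.npz'))
im=cv2.resize(cv2.imread('pics/s1.png')[90:210,330:460],None,fx=5,fy=5,interpolation=cv2.INTER_CUBIC)
def pr(X,col):
    c=d['R']@X+d['t'];u=d['K']@c/c[2];q=tuple(int(round(v)) for v in ((u[0]-330+.5)*5,(u[1]-90+.5)*5));cv2.circle(im,q,4,col,-1);print(X.round(3),u[:2].round(1))
pr(p,(0,0,255))
for w in(-.0325,.0325): pr(p+j*w+[0,0,.008],(0,255,0))
pr(np.array([.6254,.285,.052]),(255,0,0));pr(np.array([.6221,.2974,.0]),(255,0,255))
cv2.imwrite('pics/x2.png',im)
P=pts(d);
```

```text
[0.62433862 0.28998204 0.01178751] 2.7
[0.624 0.29  0.012] [379.8 160.3]
[0.593 0.283 0.02 ] [369.3 150.4]
[0.656 0.297 0.02 ] [392.6 166.3]
[0.625 0.285 0.052] [383.4 151. ]
[0.622 0.297 0.   ] [380.2 161.2]
```

View pics/x2.png

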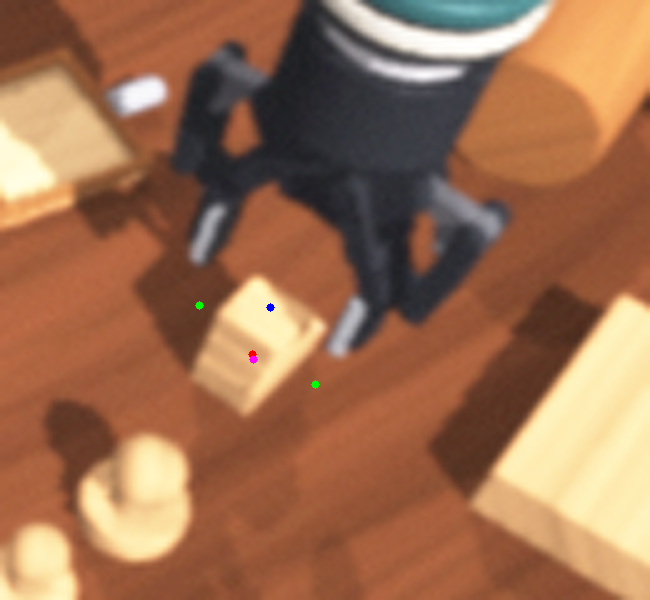

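Run:
```python
from h import *
d=dict(np.load('pics/s1.npz'));P=pts(d)
for x,y in((200,255),(205,235),(215,215),(338,348),(345,330),(352,312),(265,305),(245,360),(195,175),(410,310),(290,190)):
    u,v=330+x//5,90+y//5; print((x,y),P[v,u].round(4))
```

```text
(200, 255) [0.5924 0.2709 0.0624]
(205, 235) [0.5915 0.27   0.0761]
(215, 215) [0.5924 0.27   0.0906]
(338, 348) [0.6625 0.2862 0.0631]
(345, 330) [0.6635 0.2857 0.0756]
(352, 312) [0.6609 0.2865 0.0862]
(265, 305) [0.6241 0.2856 0.05  ]
(245, 360) [0.6358 0.269  0.0338]
(195, 175) [0.5751 0.2706 0.0999]
(410, 310) [0.6837 0.2872 0.1107]
(290, 190) [0.6171 0.2768 0.1266]
```

Run:
```python
from h import *
d=grab('scene','s2');P=pts(d)
s=monitor.get_state();print(s['time_s'],s['position'],s['ee_rot'])
for x,y in((200,255),(205,235),(338,348),(345,330)):
    u,v=330+x//5,90+y//5; print((x,y),P[v,u].round(4))
crop('s2',330,90,460,210,5,'x3')
```

```text
2.75 [0.62437144 0.2900974  0.01197876] [-8.98983009e+01  7.81143733e-03 -7.72398491e+01]
(200, 255) [0.5922 0.2711 0.0621]
(205, 235) [0.5918 0.2694 0.0768]
(338, 348) [0.6617 0.2878 0.0611]
(345, 330) [0.6623 0.2883 0.0723]
```

View pics/x3.png

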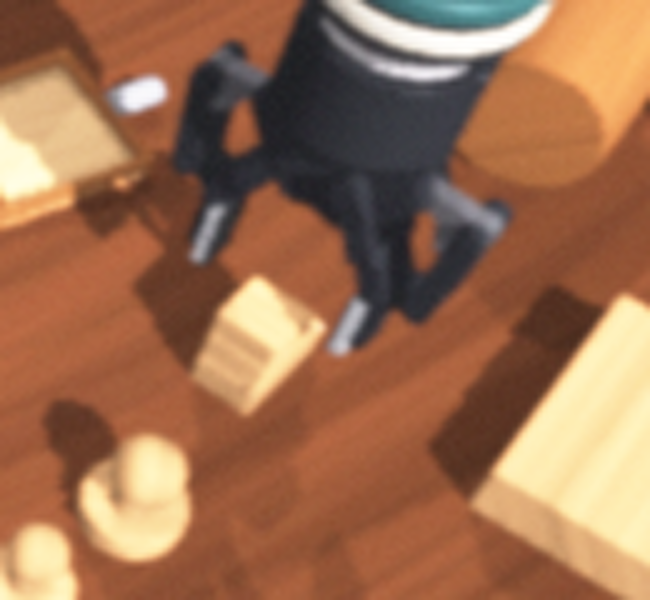

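The picture disagrees with the reported pose. By depth the fingertips sit at z≈0.06 and the gripper body at 0.127, about 40 mm higher than a TCP z of 0.012 implies. x and y agree. I'll go down in small steps and check the force and a picture each time.

Request:
{"op": "jog_arm", "data": {"series": [[6.5,0,0,-0.5,0],[6.5,0,0,-1,0],[6.5,0,0,-1.5,0],[6.5,0,0,-1.5,0]]}}

```text
time_s: 3.25
position: [0.623, 0.29, -0.0049]
ee_rot: [-90.0, -0.0, -77.2]
force: [-0.0, -0.3, 0.0]
grip_width: 0.065
```

Run:
```python
from h import *
d=grab('scene','s3');P=pts(d)
s=monitor.get_state();print(s['time_s'],s['position'],s['force'])
crop('s3',330,90,460,210,5,'x4')
z=P[...,2];m=(P[...,0]>.57)&(P[...,0]<.70)&(P[...,1]>.26)&(P[...,1]<.30)&(z>.02)
for v in range(125,170,3): print(v,[(u,P[v,u].round(3).tolist()) for u in range(366,408,3) if d['pixels'][v,u].max()-d['pixels'][v,u].min()<35][:6])
```

```text
3.3 [ 0.6231329   0.29005661 -0.00454211] [ 0.2916628  -0.02860852 -0.17544614]
125 [(366, [0.572, 0.265, 0.1]), (369, [0.573, 0.274, 0.095]), (372, [0.575, 0.282, 0.092]), (378, [0.59, 0.28, 0.109]), (381, [0.604, 0.269, 0.129]), (384, [0.611, 0.269, 0.135])]
128 [(366, [0.574, 0.265, 0.092]), (369, [0.579, 0.269, 0.095]), (372, [0.581, 0.276, 0.092]), (375, [0.594, 0.268, 0.109]), (378, [0.601, 0.267, 0.118]), (381, [0.606, 0.269, 0.121])]
131 [(369, [0.583, 0.267, 0.09]), (372, [0.589, 0.269, 0.095]), (375, [0.597, 0.266, 0.104]), (378, [0.603, 0.268, 0.109]), (384, [0.612, 0.276, 0.112]), (387, [0.618, 0.277, 0.117])]
134 [(369, [0.585, 0.268, 0.082]), (372, [0.592, 0.269, 0.088]), (375, [0.59, 0.283, 0.076]), (387, [0.621, 0.277, 0.111]), (390, [0.626, 0.278, 0.116]), (393, [0.632, 0.28, 0.12])]
137 [(369, [0.585, 0.273, 0.068]), (372, [0.594, 0.269, 0.079]), (393, [0.635, 0.28, 0.114]), (396, [0.644, 0.274, 0.126]), (399, [0.65, 0.274, 0.132]), (402, [0.65, 0.285, 0.126])]
140 [(366, [0.581, 0.272, 0.053]), (369, [0.589, 0.27, 0.063]), (372, [0.593, 0.276, 0.063]), (396, [0.645
[... 203 characters left out ...]
(399, [0.654, 0.278, 0.115]), (402, [0.657, 0.284, 0.114])]
146 [(366, [0.568, 0.301, -0.002]), (369, [0.594, 0.272, 0.046]), (399, [0.657, 0.277, 0.109]), (402, [0.66, 0.283, 0.108]), (405, [0.656, 0.305, 0.088])]
149 [(399, [0.657, 0.284, 0.094]), (402, [0.662, 0.286, 0.097]), (405, [0.662, 0.298, 0.09])]
152 [(399, [0.66, 0.283, 0.088]), (402, [0.665, 0.286, 0.091]), (405, [0.668, 0.292, 0.091])]
155 [(399, [0.662, 0.287, 0.076]), (402, [0.668, 0.287, 0.083]), (405, [0.67, 0.295, 0.08])]
158 [(396, [0.659, 0.287, 0.062]), (399, [0.663, 0.291, 0.064]), (402, [0.668, 0.295, 0.067])]
161 [(393, [0.638, 0.324, -0.001]), (396, [0.662, 0.288, 0.054]), (399, [0.666, 0.291, 0.057])]
164 []
167 []
```

View pics/x4.png

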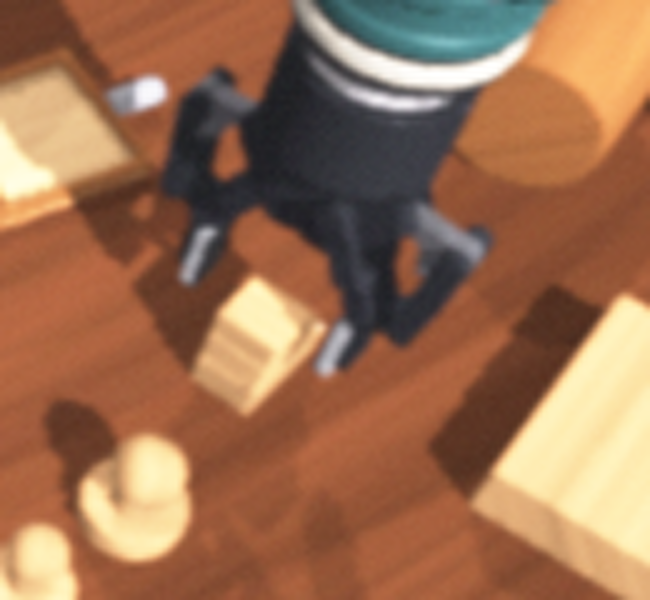

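The picture confirms it: reported z is −0.0045 with no contact, and the tips are visibly at about 0.045. So reported z reads about 40 mm low, while x and y are right. I'll work with true z ≈ reported + 0.041, keep verifying it by picture and force, and continue down.

Request:
{"op": "jog_arm", "data": {"series": [[6.5,0,0,-0.8,0],[6.5,0,0,-1.6,0],[6.5,0,0,-2.2,0],[6.5,0,0,-2.6,0],[6.5,0,0,-2.6,0]]}}

```text
time_s: 3.92
position: [0.6232, 0.29, -0.0306]
ee_rot: [-90.0, -0.0, -77.2]
force: [0.1, -0.7, 0.3]
grip_width: 0.0652
```

Run:
```python
from h import *
d=grab('scene','s4');P=pts(d)
s=monitor.get_state();print(s['time_s'],s['position'],s['force'])
crop('s4',330,90,460,210,5,'x5')
for v in range(145,176,2): print(v,[(u,P[v,u].round(3).tolist()) for u in range(360,400,3) if d['pixels'][v,u].max()-d['pixels'][v,u].min()<35 and P[v,u,2]>.005][:5])
```

```text
3.975 [ 0.62330057  0.2900881  -0.03034233] [0.68656267 0.35170819 0.20598496]
145 [(366, [0.585, 0.273, 0.038]), (369, [0.593, 0.272, 0.048]), (372, [0.59, 0.289, 0.033]), (390, [0.636, 0.28, 0.088]), (393, [0.646, 0.274, 0.102])]
147 [(366, [0.589, 0.27, 0.037]), (369, [0.595, 0.273, 0.042]), (393, [0.646, 0.277, 0.094]), (396, [0.652, 0.279, 0.099]), (399, [0.654, 0.286, 0.096])]
149 [(366, [0.591, 0.271, 0.031]), (369, [0.592, 0.28, 0.027]), (393, [0.648, 0.278, 0.089]), (396, [0.654, 0.277, 0.096]), (399, [0.652, 0.295, 0.081])]
151 [(366, [0.592, 0.272, 0.025]), (393, [0.65, 0.277, 0.084]), (396, [0.655, 0.279, 0.088]), (399, [0.656, 0.29, 0.082])]
153 [(366, [0.594, 0.271, 0.02]), (393, [0.651, 0.279, 0.077]), (396, [0.657, 0.28, 0.083]), (399, [0.66, 0.287, 0.081])]
155 [(396, [0.659, 0.28, 0.078]), (399, [0.662, 0.286, 0.078])]
157 [(396, [0.66, 0.284, 0.069]), (399, [0.665, 0.285, 0.074])]
159 [(396, [0.661, 0.285, 0.063]), (399, [0.666, 0.287, 0.067])]
161 [(396, [0.663, 0.286, 0.056]), (399, [0.669, 0.285, 0.064])]
163 [(393, [0.659, 0.285, 0.045]), (396, [0.664, 0.287, 0.049]), (399, [0.671, 0.287, 0.057])]
165 [(393, [0.66, 0.287, 0.037]), (396, [0.665, 0.291, 0.039]), (399, [0.67, 0.293, 0.044])]
167 [(393, [0.663, 0.286, 0.033]), (396, [0.666, 0.293, 0.032])]
169 [(390, [0.66, 0.285, 0.023]), (393, [0.664, 0.29, 0.024])]
171 []
173 []
175 []
```

View pics/x5.png

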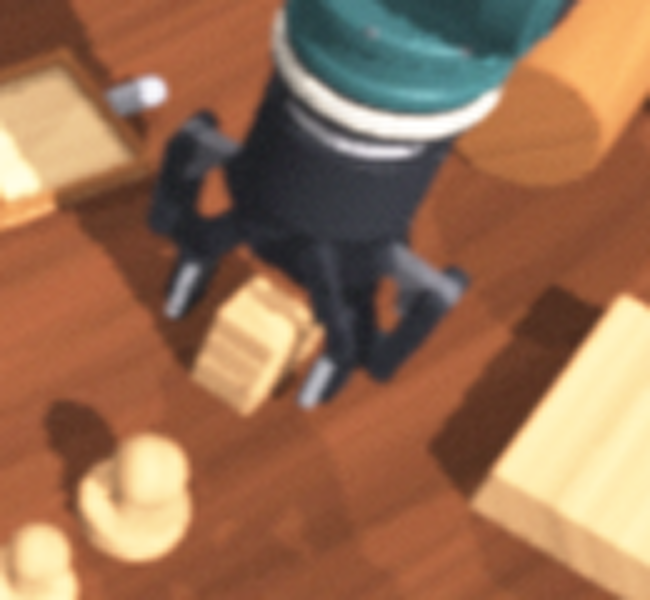

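Request:
{"op": "jog_arm", "data": {"series": [[2,0,0,0,0],[2,0,0,0,0],[2,0,0,0,0],[2,0,0,0,0],[2,0,0,0,0]], "newtons": 40}}

```text
time_s: 4.6
position: [0.6236, 0.2902, -0.03]
ee_rot: [-90.0, 0.0, -77.2]
force: [-0.6, -1.2, 5.4]
grip_width: 0.0316
```

Request:
{"op": "jog_arm", "data": {"series": [[2,0,0,1,0],[2,0,0,3,0],[2,0,0,6,0],[2,0,0,9,0],[2,0,0,11,0]]}}

```text
time_s: 5.22
position: [0.6235, 0.2902, 0.0816]
ee_rot: [-89.9, 0.0, -77.2]
force: [-1.0, -0.1, -1.2]
grip_width: 0.0312
```

Run:
```python
from h import *
d=grab('scene','s5');s=monitor.get_state();print(s['position'],s['grip_width'])
crop('s5',330,60,460,210,4,'x6')
```

```text
[0.62441698 0.2904663  0.08389241] 0.03136286136630001
```

View pics/x6.png

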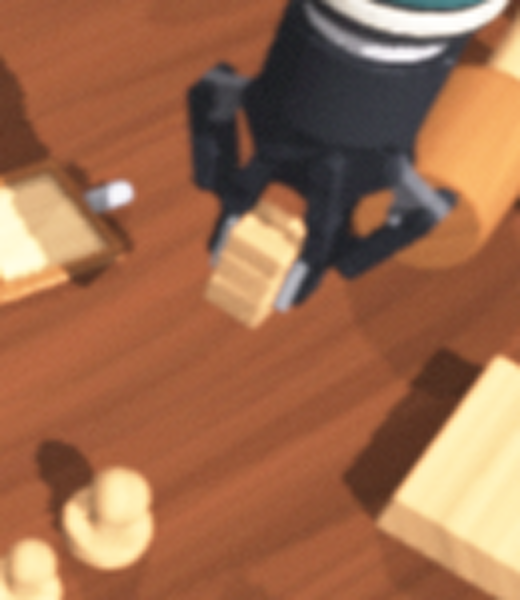

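Request:
{"op": "jog_arm", "data": {"series": [[2,-1.5,-5,2,-2],[2,-3,-10,3,-4],[2,-4.5,-15,3,-6],[2,-6,-20,3,-8],[2,-7.5,-25,3,-8.8]]}}

```text
time_s: 5.9
position: [0.5474, 0.0386, 0.1096]
ee_rot: [-90.0, -0.0, -86.1]
force: [0.6, -0.1, -0.3]
grip_width: 0.0312
```

Request:
{"op": "jog_arm", "data": {"series": [[2,-1.5,-5,0,0],[2,-3,-10,0,0],[2,-4.5,-15,0,0],[2,-6,-20,0,0],[2,-8,-24.8,0,0]]}}

```text
time_s: 6.52
position: [0.4676, -0.2095, 0.1096]
ee_rot: [-90.0, -0.0, -86.0]
force: [0.7, -0.2, -0.6]
grip_width: 0.0316
```

Request:
{"op": "jog_arm", "data": {"series": [[2,0,0.1,-3,0],[2,0,0.1,-6,0],[2,0,0.1,-9,0],[2,0,0.1,-10.5,0],[2,0,0.1,-10.5,0]]}}

```text
time_s: 7.15
position: [0.4675, -0.2064, 0.0039]
ee_rot: [-90.1, 0.1, -86.0]
force: [-0.1, -0.4, 0.1]
grip_width: 0.0315
```

Run:
```python
from h import *
d=grab('scene','s6');s=monitor.get_state();print(s['position'],s['grip_width'])
crop('s6',80,130,240,280,4,'x7')
```

```text
[ 0.46806469 -0.20675621  0.00466419] 0.031627398213823946
```

View pics/x7.png

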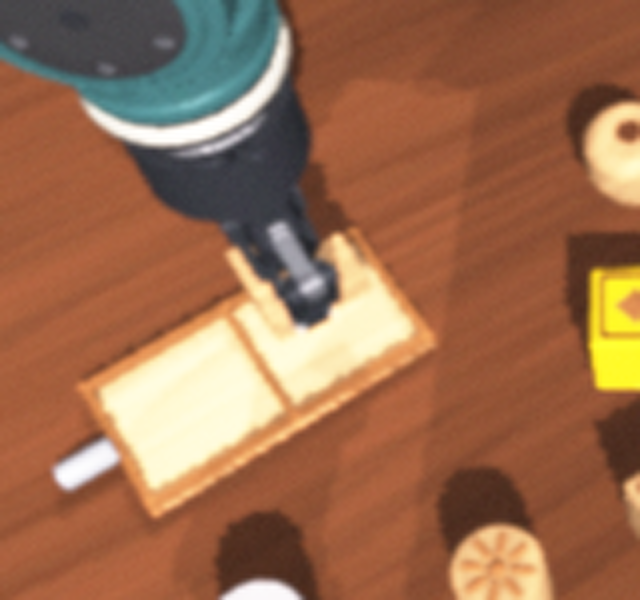

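Run:
```python
from h import *
d=dict(np.load('pics/s6.npz'));P=pts(d)
for x,y in((310,316),(305,325),(312,290),(285,235),(265,290),(275,310),(350,250)): print((x,y),P[130+y//4,80+x//4].round(3),d['pixels'][130+y//4,80+x//4])
```

```text
(310, 316) [ 0.516 -0.21   0.095] [57 59 67]
(305, 325) [ 0.495 -0.213  0.055] [153 147 147]
(312, 290) [ 0.533 -0.204  0.141] [171 169 178]
(285, 235) [ 0.506 -0.203  0.151] [181 178 186]
(265, 290) [ 0.484 -0.222  0.085] [254 236 178]
(275, 310) [ 0.485 -0.223  0.067] [253 233 175]
(350, 250) [ 0.464 -0.174  0.053] [242 200 144]
```

Request:
{"op": "jog_arm", "data": {"series": [[2,0,0,-1.2,0],[2,0,0,-2.4,0],[2,0,0,-2.8,0],[2,0,0,-3.0,0],[2,0,0,-3.0,0]]}}

```text
time_s: 7.82
position: [0.4684, -0.2069, -0.0253]
ee_rot: [-90.0, -0.0, -86.0]
force: [0.4, 0.6, -0.6]
grip_width: 0.0316
```

Request:
{"op": "jog_arm", "data": {"series": [[2,0,0,-0.1,0],[2,0,0,-0.1,0]]}}

```text
time_s: 8.07
position: [0.4685, -0.2071, -0.026]
ee_rot: [-90.0, -0.0, -86.0]
force: [-1.1, -0.0, 4.0]
grip_width: 0.0317
```

Contact at 4 N, so the bracket is on the floor. Releasing.

Request:
{"op": "jog_arm", "data": {"series": [[4,0,0,0,0],[5.5,0,0,0,0],[5.5,0,0,0,0],[5.5,0,0,3,0],[5.5,0,0,8,0]]}}

```text
time_s: 8.7
position: [0.4673, -0.2063, 0.0536]
ee_rot: [-90.1, 0.1, -86.0]
force: [0.7, -0.5, 1.1]
grip_width: 0.0551
```

Request:
{"op": "jog_arm", "data": {"series": [[6.5,3,0.5,3,0],[6.5,9,1,4,0],[6.5,15,1.7,4,0],[6.5,18.6,2,4,0],[6.5,18.6,2,2,0]]}}

```text
time_s: 9.32
position: [0.6573, -0.1867, 0.0735]
ee_rot: [-89.9, -0.1, -85.9]
force: [-0.8, 0.5, 0.2]
grip_width: 0.0649
```

Run:
```python
from h import *
d=grab('scene','s7');s=monitor.get_state();print(s['time_s'],s['position'],s['grip_width'],s['joint_pos'])
crop('s7',80,130,280,280,4,'x8')
```

```text
9.375 [ 0.6545191  -0.18623574  0.0702235 ] 0.0653279690113795 [-2.27366867e+01  3.34618720e+01  8.33259821e+00  6.50230454e+01
  1.04973500e-03  6.32353768e+01]
```

View pics/x8.png

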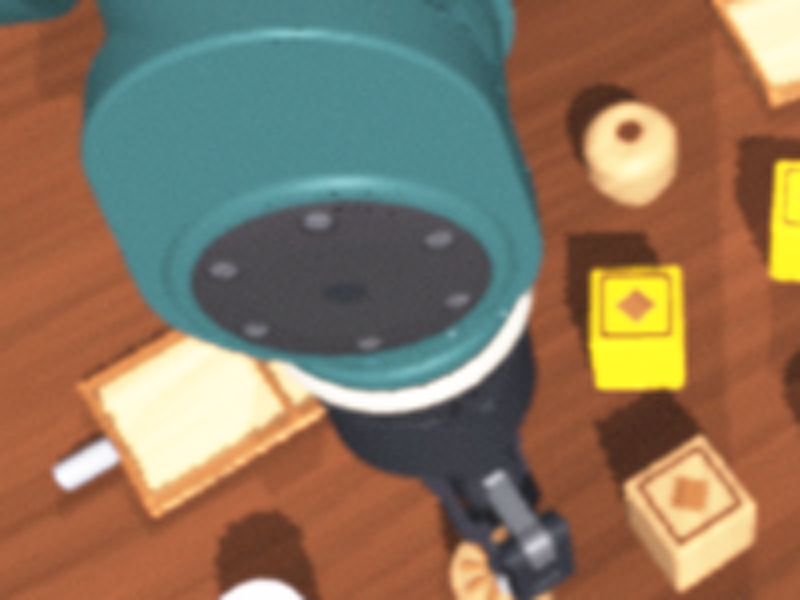

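Request:
{"op": "jog_arm", "data": {"series": [[6.5,0.1,0,-2,0],[6.5,0.1,0,-4,0],[6.5,0.1,0,-6,0],[6.5,0.1,0,-7,0],[6.5,0.1,0,-7,0]]}}

```text
time_s: 10.0
position: [0.6549, -0.1869, 0.0035]
ee_rot: [-90.0, 0.0, -86.0]
force: [-0.6, -0.8, 0.3]
grip_width: 0.0647
```

Request:
{"op": "jog_arm", "data": {"series": [[6.5,0,0,-1,0],[6.5,0,0,-2,0],[6.5,0,0,-2.7,0],[6.5,0,0,-2.9,0],[6.5,0,0,-2.9,0]]}}

```text
time_s: 10.62
position: [0.6553, -0.1869, -0.0254]
ee_rot: [-90.0, 0.0, -86.0]
force: [-0.5, -0.3, 0.3]
grip_width: 0.0651
```

Request:
{"op": "jog_arm", "data": {"series": [[6.5,0,0,-0.4,0],[3,0,0,-0.4,0],[3,0,0,-0.4,0],[3,0,0,-0.4,0],[3,0,0,-0.4,0]]}}

```text
time_s: 11.25
position: [0.6554, -0.1869, -0.0292]
ee_rot: [-90.0, -0.0, -86.0]
force: [-0.9, 0.6, 1.7]
grip_width: 0.0431
```

Request:
{"op": "jog_arm", "data": {"series": [[3,0,0,0,0],[3,0,0,2,0],[3,0,0,5,0],[3,0,0,8,0],[3,0,0,10,0]]}}

```text
time_s: 11.88
position: [0.6556, -0.187, 0.072]
ee_rot: [-89.9, -0.0, -86.0]
force: [0.1, 0.3, -1.5]
grip_width: 0.0431
```

Request:
{"op": "jog_arm", "data": {"series": [[3,-5,-1.5,1,0],[3,-10,-4,1,0],[3,-15,-7,1,0],[3,-18.2,-9.5,0,0],[3,-18.2,-9.5,-2,0]]}}

```text
time_s: 12.5
position: [0.4718, -0.2837, 0.0511]
ee_rot: [-90.0, -0.1, -86.2]
force: [0.7, 0.3, -0.2]
grip_width: 0.043
```

Request:
{"op": "jog_arm", "data": {"series": [[3,0,0,-2,0],[3,0,0,-4,0],[3,0,0,-5,0],[3,0,0,-5,0]]}}

```text
time_s: 13.0
position: [0.4731, -0.2817, 0.0004]
ee_rot: [-90.0, 0.0, -86.0]
force: [0.6, 0.4, -0.7]
grip_width: 0.0432
```

Request:
{"op": "jog_arm", "data": {"series": [[3,0,0,-1,0],[3,0,0,-2,0],[3,0,0,-2.4,0],[3,0,0,-2.6,0],[3,0,0,-2.6,0]]}}

```text
time_s: 13.62
position: [0.4734, -0.282, -0.0252]
ee_rot: [-90.0, -0.0, -86.0]
force: [0.7, 0.3, -0.6]
grip_width: 0.0432
```

Request:
{"op": "jog_arm", "data": {"series": [[3,0,0,-0.1,0],[3,0,0,-0.1,0]]}}

```text
time_s: 13.88
position: [0.4735, -0.2821, -0.0253]
ee_rot: [-90.0, -0.0, -86.0]
force: [-4.1, 3.1, 17.3]
grip_width: 0.0429
```

Request:
{"op": "jog_arm", "data": {"series": [[5.5,0,0,0,0],[6,0,0,0,0],[6,0,0,1,0],[6,0,0,5,0],[6,0,0,10,0]]}}

```text
time_s: 14.5
position: [0.4728, -0.2815, 0.0749]
ee_rot: [-90.1, 0.1, -86.0]
force: [1.3, -0.4, 0.4]
grip_width: 0.0599
```

Request:
{"op": "jog_arm", "data": {"series": [[7,5,4.5,1.5,0],[7,10,9,1.5,0],[7,15,14,1.5,0],[7,19.9,19,1.5,0],[7,19.9,19,1.5,0]]}}

```text
time_s: 15.12
position: [0.674, -0.0892, 0.089]
ee_rot: [-90.0, 0.0, -85.9]
force: [-0.7, -0.8, -0.8]
grip_width: 0.0701
```

Run:
```python
from h import *
d=grab('scene','s8');s=monitor.get_state();print(s['time_s'],s['position'],s['grip_width'],s['force'])
crop('s8',80,130,280,280,4,'x9')
```

```text
15.175 [ 0.67509962 -0.08791038  0.08874699] 0.07005207478774421 [-2.53663589  2.06410199 -0.86366426]
```

View pics/x9.png

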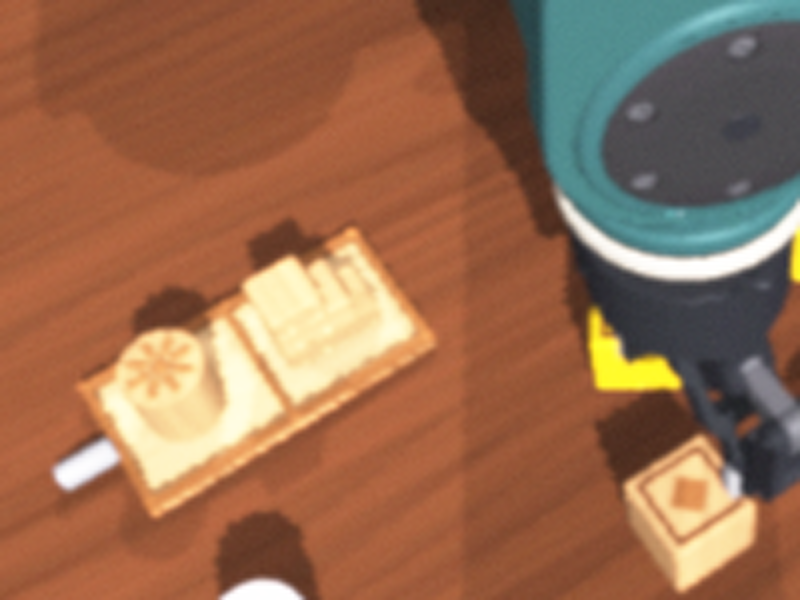

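Both short-tray parts stand in their compartments: the boss at the peg end (crop 165,385) and the bracket at (315,310). Now the pale block (crop 690,500).

Request:
{"op": "jog_arm", "data": {"series": [[7,0,0,0,0],[7,0,0,-2,0],[7,0,0,-2,0]]}}

```text
time_s: 15.55
position: [0.6708, -0.0927, 0.068]
ee_rot: [-90.1, 0.0, -86.1]
force: [0.5, 0.1, -0.0]
grip_width: 0.0698
```

Request:
{"op": "jog_arm", "data": {"series": [[7,0.1,0,-2,0],[7,0.1,0,-4,0],[7,0.1,0,-6,0],[7,0.1,0,-7,0],[7,0.1,0,-7,0]]}}

```text
time_s: 16.18
position: [0.673, -0.0923, -0.0011]
ee_rot: [-90.0, 0.0, -86.1]
force: [-0.8, 0.5, 0.6]
grip_width: 0.0702
```

Request:
{"op": "jog_arm", "data": {"series": [[7,0,0,-1,0],[7,0,0,-2,0],[7,0,0,-2.5,0],[7,0,0,-2.7,0],[7,0,0,-2.7,0]]}}

```text
time_s: 16.8
position: [0.6734, -0.0919, -0.0283]
ee_rot: [-90.0, 0.0, -86.0]
force: [-0.3, 0.5, 0.4]
grip_width: 0.0701
```

Request:
{"op": "jog_arm", "data": {"series": [[3,0,0,0,0],[3,0,0,0,0],[3,0,0,0,0],[3,0,0,0,0],[3,0,0,0,0]]}}

```text
time_s: 17.42
position: [0.6736, -0.092, -0.0279]
ee_rot: [-90.0, -0.0, -86.0]
force: [0.2, -1.1, 5.6]
grip_width: 0.0458
```

Request:
{"op": "jog_arm", "data": {"series": [[3,0,0,1,0],[3,0,0,5,0],[3,0,0,10,0],[3,-2,2.5,12,0],[3,-5.5,7.5,12,0]]}}

```text
time_s: 18.05
position: [0.6194, -0.0174, 0.0935]
ee_rot: [-89.8, -0.1, -86.2]
force: [0.4, 1.8, -0.8]
grip_width: 0.0456
```

Request:
{"op": "jog_arm", "data": {"series": [[3,-3.5,5,0,-4],[3,-7,10,0,-8],[3,-11,15,0,-11.6],[3,-14.5,19.5,0,-11.6],[3,-17.5,23.4,0,-11.6]]}}

```text
time_s: 18.68
position: [0.4417, 0.2185, 0.0923]
ee_rot: [-90.0, 0.0, -97.6]
force: [0.1, 0.8, -0.5]
grip_width: 0.0457
```

Request:
{"op": "jog_arm", "data": {"series": [[3,0,0,0,0],[3,0,0,-3,0],[3,0,0,-6,0],[3,0,0,-7,0],[3,0,0,-7,0]]}}

```text
time_s: 19.3
position: [0.4435, 0.2167, 0.0218]
ee_rot: [-90.0, -0.0, -97.7]
force: [0.3, -0.3, 0.0]
grip_width: 0.0455
```

Descend to -0.0245.

Request:
{"op": "jog_arm", "data": {"series": [[3,0,0,-1.5,0],[3,0,0,-3,0],[3,0,0,-4,0],[3,0,0,-4.5,0],[3,0,0,-4.6,0]]}}

```text
time_s: 19.92
position: [0.4435, 0.2171, -0.024]
ee_rot: [-90.0, -0.0, -97.6]
force: [-4.5, -1.1, 15.2]
grip_width: 0.0454
```

Request:
{"op": "jog_arm", "data": {"series": [[3,0,0,-0.1,0],[3,0,0,-0.1,0]]}}

```text
time_s: 20.18
position: [0.4435, 0.2171, -0.024]
ee_rot: [-89.9, 0.0, -97.6]
force: [-6.1, -3.2, 20.3]
grip_width: 0.0459
```

Request:
{"op": "jog_arm", "data": {"series": [[5.5,0,0,0,0],[6.2,0,0,0,0],[6.2,0,0,1,0],[6.2,0,0,5,0],[6.2,0,0,10,0]]}}

```text
time_s: 20.8
position: [0.4427, 0.2169, 0.076]
ee_rot: [-90.1, -0.0, -97.6]
force: [2.0, 1.1, 0.2]
grip_width: 0.0617
```

Request:
{"op": "jog_arm", "data": {"series": [[7.5,0.7,-5.5,0.5,0],[7.5,1.4,-11,0.5,0],[7.5,2.1,-16.5,0.5,0],[7.5,2.85,-22.4,0.5,0],[7.5,2.85,-22.4,0.5,0]]}}

```text
time_s: 21.42
position: [0.4725, -0.0104, 0.0803]
ee_rot: [-89.9, -0.0, -97.9]
force: [-0.2, 0.2, 0.2]
grip_width: 0.0752
```

Run:
```python
from h import *
d=grab('scene','s9');s=monitor.get_state();print(s['time_s'],s['position'],s['grip_width'],s['force'])
crop('s9',200,80,380,220,4,'x10')
```

```text
21.475 [ 0.4720058  -0.00848366  0.08020728] 0.07479360846985013 [-0.1129298   0.4465522   0.33438089]
```

View pics/x10.png

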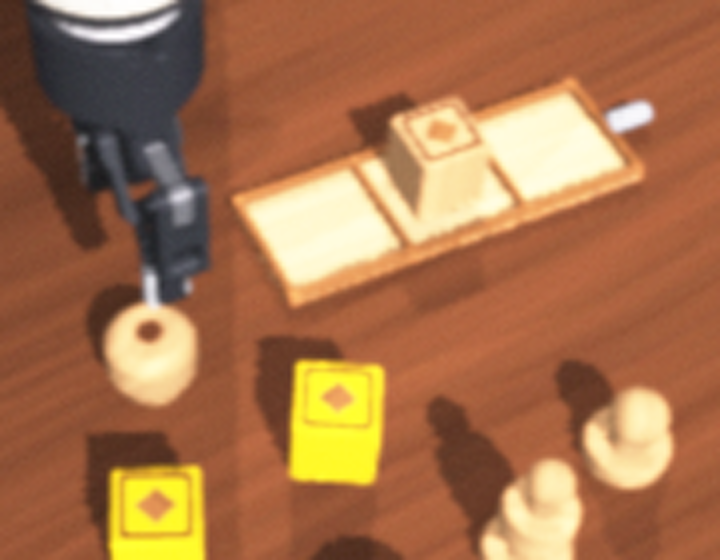

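The block stands centred in the middle compartment (crop 440,165). Next is the bun foot, with z going from 0.080 to −0.030.

Request:
{"op": "jog_arm", "data": {"series": [[7.5,0,0.1,-2,0],[7.5,0,0.1,-4,0],[7.5,0,0.1,-6,0],[7.5,0,0.1,-7.5,0],[7.5,0,0.1,-7.5,0]]}}

```text
time_s: 22.1
position: [0.471, -0.0047, 0.0044]
ee_rot: [-90.1, 0.0, -97.5]
force: [0.2, -0.1, 0.1]
grip_width: 0.0748
```

Request:
{"op": "jog_arm", "data": {"series": [[7.5,0,0,-1,0],[7.5,0,0,-2,0],[7.5,0,0,-3,0],[7.5,0,0,-3.5,0],[7.5,0,0,-3.5,0]]}}

```text
time_s: 22.72
position: [0.4716, -0.0059, -0.0307]
ee_rot: [-90.0, 0.0, -97.6]
force: [-0.2, 0.5, 0.4]
grip_width: 0.075
```

Request:
{"op": "jog_arm", "data": {"series": [[4,0,0,0,0],[4,0,0,0,0],[4,0,0,0,0],[4,0,0,0,0],[4,0,0,0,0]]}}

```text
time_s: 23.35
position: [0.4721, -0.006, -0.0298]
ee_rot: [-90.0, -0.0, -97.6]
force: [-1.5, 0.2, 6.9]
grip_width: 0.0503
```

Request:
{"op": "jog_arm", "data": {"series": [[4,0,0,1,0],[4,0,0,5,0],[4,0,0,10,0],[4,-0.1,2,12,0],[4,-0.5,8,12,0]]}}

```text
time_s: 23.98
position: [0.4686, 0.0736, 0.0921]
ee_rot: [-89.8, 0.0, -97.8]
force: [0.7, 1.1, -1.2]
grip_width: 0.0502
```

Request:
{"op": "jog_arm", "data": {"series": [[4,-0.3,5.5,0,0],[4,-0.6,11,0,0],[4,-0.9,16.5,0,0],[4,-1.25,22.3,0,0],[4,-1.25,22.3,0,0]]}}

```text
time_s: 24.6
position: [0.4537, 0.3003, 0.0901]
ee_rot: [-90.0, 0.0, -97.4]
force: [-0.4, -0.8, -1.3]
grip_width: 0.0502
```

Request:
{"op": "jog_arm", "data": {"series": [[4,0,0,-2,0],[4,0,0,-5,0],[4,0,0,-7,0],[4,0,0,-7,0]]}}

```text
time_s: 25.1
position: [0.4536, 0.2961, 0.0192]
ee_rot: [-90.1, -0.1, -97.7]
force: [-0.3, -0.6, -0.5]
grip_width: 0.05
```

Request:
{"op": "jog_arm", "data": {"series": [[4,0,0,-1.5,0],[4,0,0,-3,0],[4,0,0,-4,0],[4,0,0,-4.5,0],[4,0,0,-4.6,0]]}}

```text
time_s: 25.72
position: [0.4545, 0.297, -0.0258]
ee_rot: [-90.0, 0.0, -97.6]
force: [-4.2, -2.9, 14.7]
grip_width: 0.0506
```

Request:
{"op": "jog_arm", "data": {"series": [[4,0,0,0,0],[4,0,0,0,0]]}}

```text
time_s: 25.98
position: [0.4546, 0.2971, -0.0257]
ee_rot: [-90.0, 0.0, -97.6]
force: [-1.0, -1.6, 7.4]
grip_width: 0.0505
```

Request:
{"op": "jog_arm", "data": {"series": [[5.8,0,0,0,0],[6.6,0,0,0,0],[6.6,0,0,1,0],[6.6,0,0,5,0],[6.6,0,0,10,0]]}}

```text
time_s: 26.6
position: [0.4537, 0.2968, 0.0749]
ee_rot: [-90.1, -0.0, -97.6]
force: [1.1, 0.9, 0.1]
grip_width: 0.0659
```

Request:
{"op": "jog_arm", "data": {"series": [[6.6,2,-2,4,0],[6.6,6,-5,5,0],[6.6,11,-9.5,5,0],[6.6,15,-13,5,0],[6.6,19,-16.5,5,0]]}}

```text
time_s: 27.22
position: [0.6456, 0.1305, 0.1244]
ee_rot: [-90.0, 0.0, -97.6]
force: [0.8, 0.5, 0.6]
grip_width: 0.0663
```

Request:
{"op": "jog_arm", "data": {"series": [[6.6,3.35,-2.9,0,0],[6.6,3.35,-2.9,0,0],[6.6,3.35,-2.9,-2,0],[6.6,3.35,-2.9,-2,0]]}}

```text
time_s: 27.72
position: [0.6765, 0.1036, 0.1031]
ee_rot: [-90.1, -0.0, -97.6]
force: [-1.0, 0.4, -0.2]
grip_width: 0.0659
```

Run:
```python
from h import *
d=grab('scene','s10');s=monitor.get_state();print(s['time_s'],s['position'],s['grip_width'],s['force'])
crop('s10',240,80,400,260,3.3,'x11')
```

```text
27.775 [0.67700297 0.1035868  0.1040299 ] 0.06601357659563645 [0.40799874 0.17602104 1.27405366]
```

View pics/x11.png

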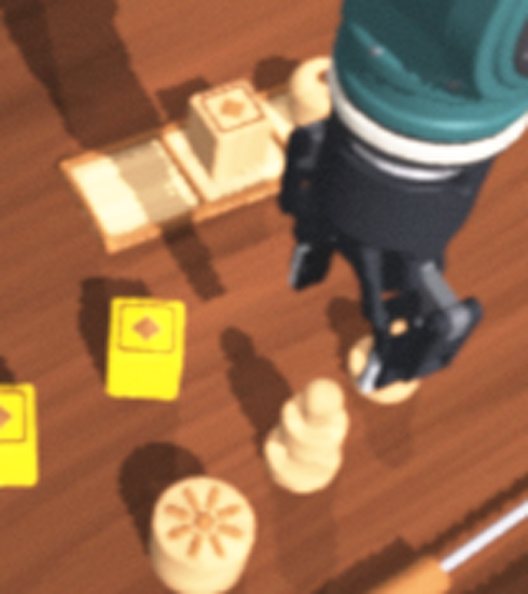

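Request:
{"op": "jog_arm", "data": {"series": [[6.6,0.1,0,-2,0],[6.6,0.1,0,-4,0],[6.6,0.1,0,-6,0],[6.6,0.1,0,-8,0],[6.6,0.1,0,-8,0]]}}

```text
time_s: 28.4
position: [0.678, 0.1035, 0.0236]
ee_rot: [-90.1, -0.0, -97.6]
force: [0.1, -0.5, -0.3]
grip_width: 0.0663
```

Run:
```python
from h import *
d=grab('scene','s11');s=monitor.get_state();print(s['time_s'],s['position'],s['grip_width'],s['force'])
crop('s11',290,120,400,250,4.5,'x12')
```

```text
28.45 [0.67871443 0.10344788 0.02458857] 0.06604906486266256 [-0.21972893 -0.29389138  1.21002525]
```

View pics/x12.png

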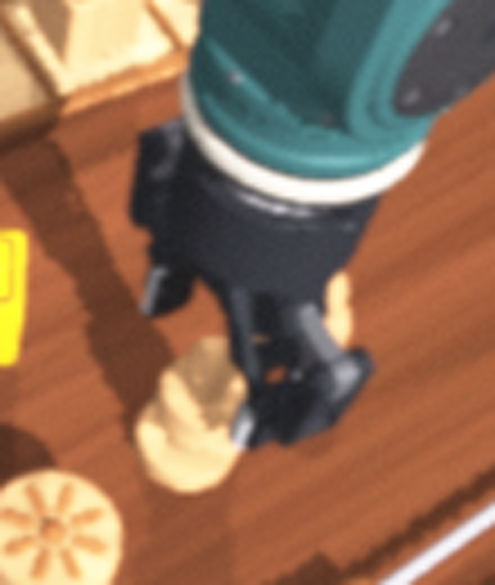

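Clear so far. I'll go 40 mm further down, checking force.

Request:
{"op": "jog_arm", "data": {"series": [[6.6,0,0,-1,0],[6.6,0,0,-2,0],[6.6,0,0,-3,0],[6.6,0,0,-3.5,0],[6.6,0,0,-3.5,0]]}}

```text
time_s: 29.08
position: [0.6786, 0.1031, -0.0118]
ee_rot: [-90.0, -0.0, -97.6]
force: [-0.4, -0.6, -0.1]
grip_width: 0.066
```

Request:
{"op": "jog_arm", "data": {"series": [[6.6,0,0,-0.5,0],[6.6,0,0,-0.5,0]]}}

```text
time_s: 29.32
position: [0.6786, 0.1031, -0.0166]
ee_rot: [-90.0, -0.0, -97.6]
force: [0.3, -0.3, 0.6]
grip_width: 0.0658
```

Request:
{"op": "jog_arm", "data": {"series": [[3,0,0,0,0],[3,0,0,0,0],[3,0,0,0,0],[3,0,0,0,0],[3,0,0,0,0]]}}

```text
time_s: 29.95
position: [0.679, 0.1031, -0.016]
ee_rot: [-90.0, 0.0, -97.6]
force: [-1.2, -0.1, 6.2]
grip_width: 0.0388
```

Run:
```python
from h import *
d=grab('scene','s12');s=monitor.get_state();print(s['time_s'],s['position'],s['grip_width'],s['force'])
crop('s12',290,120,400,250,4.5,'x13')
```

```text
30.0 [ 0.67901357  0.10311183 -0.01598667] 0.03939988737950195 [-0.85676886 -0.52457815  5.11143944]
```

View pics/x13.png

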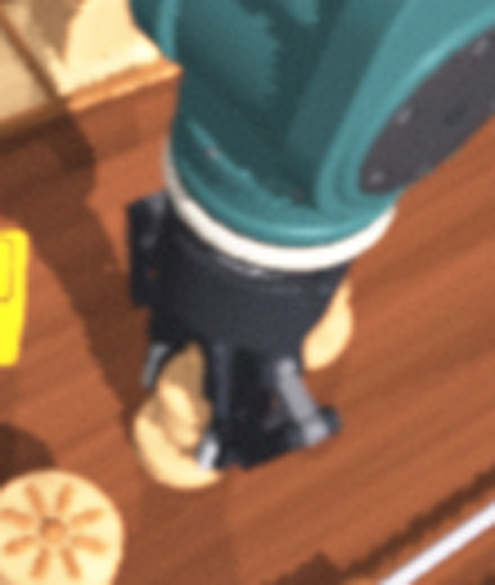

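Request:
{"op": "jog_arm", "data": {"series": [[3,0,0,1,0],[3,0,0,4,0],[3,0,0,8,0],[3,0,0,11,0],[3,-3,0.4,12,0]]}}

```text
time_s: 30.62
position: [0.6505, 0.1068, 0.1056]
ee_rot: [-89.8, 0.0, -97.7]
force: [-0.6, 0.7, -0.6]
grip_width: 0.0389
```

Request:
{"op": "jog_arm", "data": {"series": [[3,-4,0.5,0,0],[3,-9,1.2,0,0],[3,-14,1.9,0,0],[3,-19,2.6,0,0],[3,-21.6,2.9,0,0]]}}

```text
time_s: 31.25
position: [0.4303, 0.1363, 0.1042]
ee_rot: [-90.0, 0.0, -97.6]
force: [-0.8, 0.1, -1.3]
grip_width: 0.0387
```

Request:
{"op": "jog_arm", "data": {"series": [[3,0,0,0,0],[3,0,0,-2,0],[3,0,0,-5,0],[3,0,0,-8,0],[3,0,0,-8,0]]}}

```text
time_s: 31.88
position: [0.4324, 0.1358, 0.0226]
ee_rot: [-90.2, -0.0, -97.6]
force: [-0.2, -0.0, -0.9]
grip_width: 0.0393
```

Run:
```python
from h import *
d=grab('scene','s13');s=monitor.get_state();print(s['time_s'],s['position'],s['grip_width'],s['force'])
crop('s13',220,60,390,200,4.5,'x14')
```

```text
31.925 [0.43304018 0.13597927 0.02377377] 0.03913041526101331 [ 0.40705865  0.52506439 -0.68109702]
```

View pics/x14.png

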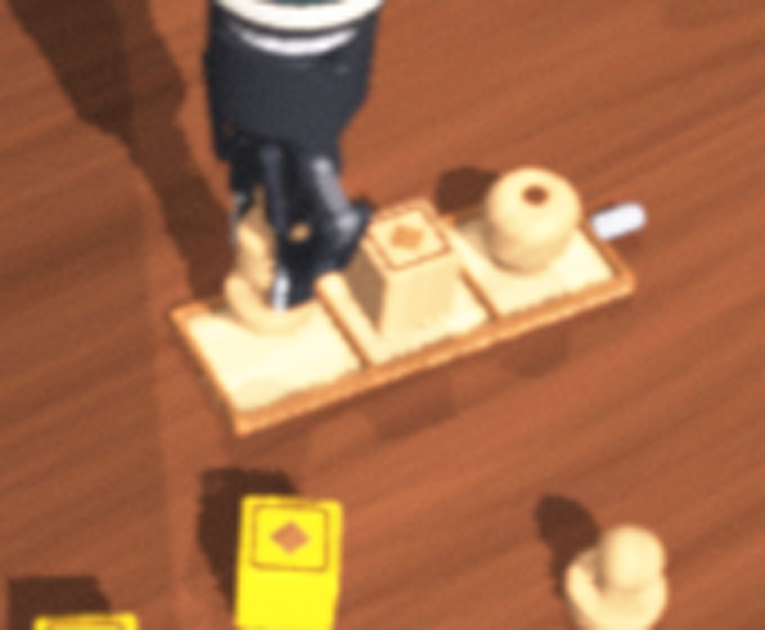

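Aligned, with the finial upright in the grip. Lowering from 0.0237 to −0.0125.

Request:
{"op": "jog_arm", "data": {"series": [[3,0,0,-1,0],[3,0,0,-2,0],[3,0,0,-3,0],[3,0,0,-3.4,0],[3,0,0,-3.6,0]]}}

```text
time_s: 32.55
position: [0.4327, 0.1361, -0.0122]
ee_rot: [-90.0, -0.0, -97.6]
force: [-11.6, -2.6, 40.2]
grip_width: 0.039
```

Request:
{"op": "jog_arm", "data": {"series": [[3,0,0,-0.1,0],[3,0,0,-0.1,0]]}}

```text
time_s: 32.8
position: [0.4327, 0.1361, -0.0121]
ee_rot: [-90.0, 0.0, -97.6]
force: [-10.1, -2.7, 31.1]
grip_width: 0.0391
```

The press is 31–40 N through the held part, so I'll back off 1.5 mm before releasing.

Request:
{"op": "jog_arm", "data": {"series": [[3,0,0,0.15,0],[3,0,0,0.15,0]]}}

```text
time_s: 33.05
position: [0.4331, 0.1361, -0.0116]
ee_rot: [-90.0, 0.0, -97.6]
force: [-0.2, -0.1, -0.0]
grip_width: 0.0389
```

Request:
{"op": "jog_arm", "data": {"series": [[4.8,0,0,0,0],[5.8,0,0,0,0],[5.8,0,0,0,0],[5.8,0,0,1,0],[5.8,0,0,3,0]]}}

```text
time_s: 33.67
position: [0.4324, 0.136, 0.0186]
ee_rot: [-90.1, -0.0, -97.6]
force: [0.2, 0.3, -0.1]
grip_width: 0.0581
```

Request:
{"op": "jog_arm", "data": {"series": [[5.8,0,0,4,0],[5.8,0,0,8,0],[5.8,0,0,12,0],[5.8,-3,-5,12,0],[5.8,-6,-11,12,0]]}}

```text
time_s: 34.3
position: [0.3743, 0.0295, 0.1391]
ee_rot: [-89.9, -0.0, -97.5]
force: [1.1, -0.6, 0.6]
grip_width: 0.0581
```

Request:
{"op": "jog_arm", "data": {"series": [[5.8,-1,-6,0,0],[5.8,-1,-10,0,0],[5.8,-1,-10,0,0]]}}

```text
time_s: 34.67
position: [0.3648, -0.072, 0.1388]
ee_rot: [-89.9, -0.0, -97.9]
force: [-0.7, 1.1, -0.1]
grip_width: 0.0578
```

Run:
```python
from h import *
g=grab('scene','s14');d=grab('top','t14');s=monitor.get_state();print(s['time_s'],s['position'],s['force'])
P=pts(d);P0=pts(dict(np.load('pics/top0.npz')))
L=(np.array([.4437,.2167]),82.39);S=(np.array([.4703,-.2416]),-85.99)
n,l,st,c=cv2.connectedComponentsWithStats(((P[...,2]>.018)&(P[...,2]<.12)&(P[...,0]>.38)).astype(np.uint8))
for i in range(1,n):
    if not 80<st[i,4]<900: continue
    Q=P[l==i]; zt=np.percentile(Q[:,2],95); q=((Q.min(0)+Q.max(0))/2)[:2]; r=[]
    for c0,a in(L,S):
        a=np.radians(a);e=np.array([np.cos(a),np.sin(a)]);w=q-c0;r.append((1000*np.array([w@e,-w[0]*e[1]+w[1]*e[0]])).round(0))
    print(c[i].round(0),q.round(3),'ztop',zt.round(3),'ext',np.ptp(Q,axis=0).round(3),'L',r[0],'S',r[1])
```

```text
34.775 [ 0.36474858 -0.06982487  0.13858169] [-0.00639829  0.60037588 -0.31146125]
[335. 101.] [ 0.789 -0.184] ztop 0.023 ext [0.04  0.039 0.007] L [-351. -395.] S [-36. 322.]
[233. 102.] [0.79  0.071] ztop 0.027 ext [0.025 0.106 0.013] L [ -99. -363.] S [-289.  341.]
[  9. 139.] [0.698 0.598] ztop 0.111 ext [0.16  0.081 0.098] L [ 412. -202.] S [-822.  286.]
[257. 139.] [0.697 0.009] ztop 0.05 ext [0.059 0.058 0.035] L [-172. -278.] S [-234.  243.]
[181. 156.] [0.655 0.192] ztop 0.055 ext [0.034 0.029 0.038] L [   4. -212.] S [-420.  214.]
[383. 167.] [ 0.623 -0.292] ztop 0.053 ext [0.046 0.046 0.039] L [-480. -245.] S [ 61. 149.]
[287. 190.] [ 0.572 -0.06 ] ztop 0.053 ext [0.06  0.057 0.034] L [-257. -163.] S [-174.  114.]
[238. 193.] [0.566 0.056] ztop 0.053 ext [0.06  0.062 0.038] L [-143. -143.] S [-291.  117.]
[475. 224.] [ 0.483 -0.511] ztop 0.027 ext [0.096 0.066 0.013] L [-717. -135.] S [270.  -6.]
[381. 229.] [ 0.473 -0.282] ztop 0.054 ext [0.041 0.044 0.038] L [-490.  -95.] S [40.  0.]
[347. 232.] [ 0.468 -0.199] ztop 0.058 ext [0.034 0.057 0.042] L [-409.  -79.] S [-43.   1.]
[139. 241.] [0.453 0.297] ztop 0.055 ext [0.05  0.052 0.037] L [80.  1.] S [-538.   21.]
[172. 246.] [0.443 0.217] ztop 0.057 ext [0.051 0.051 0.041] L [-0.  1.] S [-459.    4.]
[205. 249.] [0.433 0.136] ztop 0.096 ext [0.041 0.041 0.079] L [-82.  -0.] S [-379.  -11.]
[502. 265.] [ 0.386 -0.563] ztop 0.031 ext [0.011 0.058 0.015] L [-781.  -46.] S [ 315. -107.]
```

View pics/s14.png

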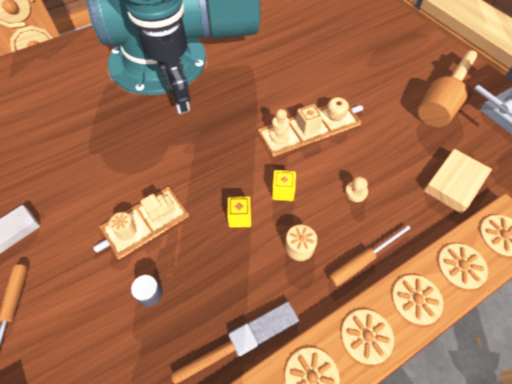

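View pics/t14.png

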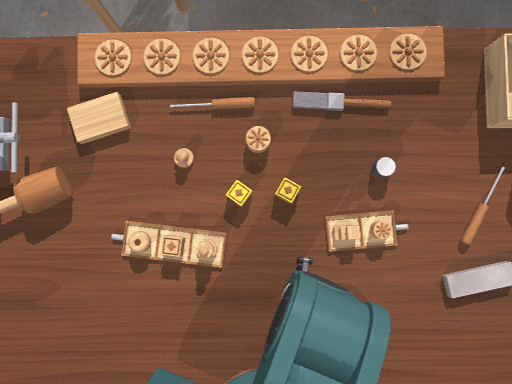

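All five parts are upright and within 3 mm of their compartment centres. Their tops are at the right heights and the two spares haven't moved. Handing in.

Request:
{"op": "jog_arm", "data": {"series": [[5.8,0,0,0,0],[5.8,0,0,0,0],[5.8,0,0,0,0],[5.8,0,0,0,0]]}}

```text
time_s: 35.28
position: [0.3649, -0.0696, 0.1382]
ee_rot: [-90.0, 0.0, -97.6]
force: [-0.4, 0.4, 0.8]
grip_width: 0.058
```

```bash
python3 -c "
from station import ctrl
print(ctrl.finish_job())"
```

```text
the job is handed in; nothing more can be done
None
```

Both kits are made up and the job was handed in at about 35 s; no verdict was reported. The long tray holds the bun foot, square block and tall finial, counting from the peg. The short tray holds the small boss at the peg end and the stepped bracket in the other compartment.

**Last checks:** depth from the top camera put every part within 3 mm of its compartment centre. Tops were at 54–58 mm for the four lower parts and 96 mm for the finial, so all stand on the floor. The large boss was at its starting position and the short finial within about 2–3 mm of it, which is measurement noise. The arm was clear of everything.

**What disagreed:**
- **Tool height:** the robot reported z about 40 mm lower than the camera showed, while x and y agreed. I worked from the camera and the contact forces instead.
- **Finial press:** it was pushed onto the tray floor with a brief reading of about 40 N through the held part. I backed off before releasing it. That is well under the 120 N wrist limit, and I don't expect the 40 N limit to count it, since that one is for the arm or gripper body.

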